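# Refit the keyed shaft in the mixer's belt pulley and hold it home

### The arm

A 6-joint arm with a two-finger parallel gripper is mounted at the origin on a cart in front of the work surface, level with it; the furniture and walls round the work are solid. World frame = base frame: x ahead of the robot, y to its left, z up, the work surface at z = 0. Lengths are in m, angles in rad, forces in N, time in s.
With the tool pointing down it reaches from about 0.35 to 0.975 m from the base axis. Payload 4.9 kg.
Tool frame: the origin (TCP) lies at the very end of the fingers, on their centre line; the grasp point (between the pads) lies 19 mm behind it; x points along the fingers, z is the direction in which the jaws open and shut, and the axes are right-handed (so a half turn about x gives the same grasp; the last joint's range is limited). The gripper opens to 85 mm and grips with 20 to 120 N. Pads are 22 mm wide; open, the fingers measure 114 mm over their backs; the gripper's body (76 mm by 85 mm) begins 54 mm behind the grasp point. The pads swing forward as they close: fully open they stand 13 mm farther back than shut.
Start: joints at [1.071, 0.053, 1.613, -0, 1.476, -0.119], TCP at [0.232, 0.58, 0.231] pointing down, gripper open.
Joint ranges: [-3.01, 3.01], [-1.01, 2.22], [0.06, 2.58], [-1.02, 4.17], [0.09, 2.62], [-3.14, 3.14]. Speed limits (rad/s): [2.57, 2.57, 3.14, 3.14, 3.14, 3.14].

### API

Orientations are given as a rotation vector (axis times angle).
In Python, from station import ctrl, imaging gives the robot as it stands. The module is installed in compiled form; this text tells all that it offers.
- The arm moves only by the shell command python3 -m jog 'ROWS' [FORCE]. ROWS is JSON, a list that holds one entry, the list of rows, each a list of 5 numbers: the shift along the tool's x, y, z in m, then the turn about the tool's x in rad, then the closure, from -1 (fully open) to 1 (shut). A call has 1 to 12 rows; each row is the pose to reach, as a shift and turn from the pose measured when the call began, along the tool's axes at that moment; what a row does not reach only later rows make up. A row lasts 1/10 s, in which the tool goes at most 50 mm and 8.59 degrees, less where a joint would pass 70% of its speed; a pose out of reach is approached as far as the arm can. A call with a gripper value outside its range is refused whole. The fingers move at their own pace and stop on an object; FORCE is the grip in N (left out, the last holds). Time passes only in rows, so rows that repeat a pose let the fingers close. It gives the time, the measured TCP pose, the force and the opening at its end, in the units of the state.
- ctrl.get_obs(): the state, without advancing time (a new reading comes with each control period).
- imaging.get_image(name): name is "scene" or "top" or "wrist"; returns a dict with "color" (480x640x3 uint8, red, green, blue), "intrinsics" (3x3 intrinsics, pixels), "R" (3x3) and "t" (3): a world point X has camera coordinates R X + t. Camera axes: x right, y down, z forward; pixel columns grow to the right and rows downward; lengths in m; the calibration is good to about 2 mm. A picture is of the moment at which its call begins. There is no depth.
- ctrl.finish_job(): hands the job in, once; it reports no verdict.
The state is a dict: "t": time; "q": joint angles; "dq": joint speeds; "effort": joint torques, N m; "tool_pos": TCP position; "tool_rot": TCP orientation; "contact_force": force on the tool from outside, world axes, zero at the start; "wrist_torque": the same for the moment, N m; "opening": finger opening in m.
Only numpy, scipy, OpenCV 4.12 (cv2) and the standard library are available. Lean on these libraries where they do the work, as an engineer would, in place of code of your own. Each camera call takes 0.05 s, during which the arm holds its last target.

### The job

Lift the keyed steel shaft off its fork hanger and push it, lower end first, into the bore of the big belt pulley on the mixer's drive unit, turning it until its key drops into the keyway. Push on against the spring seat until the shaft's collar sits flush on the hub, and finish still gripping the shaft and pressing it home, so that the grub screw can be tightened; do not let go. Leave the other things on the bench where they are.

Things in the scene. Friction and masses are not known exactly. Their poses are not given: they have to be found in the camera images.
- shaft: loose turned-steel shaft, about 0.3 kg, hanging upright in the fork. Origin: centre of the underside of its collar (42 mm diameter, z 0 to 8 mm). z up along the shaft, x toward its key; a yellow dot on the collar's top marks the key's side. Below the collar it is 20 mm in diameter. COM near the collar
- tang (a point): middle of the part to grasp from above, 34 mm above the collar's underside; axes as the shaft's. Flat steel tang, 24 mm wide (x), 16 mm thick (y), standing from the collar's top (z = 8 mm of the shaft) to z = 51 mm. Fingers close on the 16 mm, along y
- shaft_end (a point): centre of the shaft's lower end, 65 mm below the collar's underside. The last 7 mm taper from 20 to 13 mm diameter
- key_foot (a point): outer lower edge of the brass key, 13.5 mm from the shaft's axis on its +x side and 44 mm below the collar's underside (21 mm above the lower end, so that much plain shaft enters the bore before the key meets the hub). Key 7 mm wide (y), running up to 8 mm below the collar
- pulley: aluminium V-belt pulley, 100 mm diameter (its rim's upper edge 25 mm below the hub's face), hub 46 mm diameter, on the drive unit's vertical axis. Turns stiffly on its bearing (0.25 N m) and stays where it is left. Origin on the axis 55 mm below the hub's top face; z up, x toward the keyway
- hub_face (a point): centre of the bore's mouth in the hub's top face, 103 mm above the bench; axes as the pulley's. Bore 22 mm diameter, open at the top. The shaft's collar rests on this face when home
- keyway (a point): outer wall of the keyway at the hub's top face, 15.5 mm from the axis on the pulley's +x side. Keyway 10 mm wide, through the hub's whole height; a yellow dot on the rim's upper edge marks its side
- thrust_seat: brass spring seat down in the bore, hardly visible. The shaft's lower end meets it 8 mm before the collar is home; it then pushes up with 5 N, rising to 13 N when home, and lifts the shaft again if it is let go. Origin on the axis, 55 mm below the hub's face while unpressed
- drive_unit: mixer drive unit, fixed to the bench: grey base plate 275 x 124 x 10 mm with the blue bearing housing under the pulley and a blue motor (70 mm diameter, small pulley on top, up to 84 mm high) 142 mm from the pulley's axis. Origin on the bench under the pulley's axis; x toward the motor, z up
- hanger: steel stand, fixed to the bench: foot 130 x 110 x 12 mm, column 58 mm behind the fork's centre (+x), open fork at the top pointing to -x. Origin on the bench under the fork's centre, z up. Nothing of it stands above the fork but the tips
- fork (a point): centre of the fork, level with the top of its prongs, 135 mm above the bench; axes as the hanger's. Two prongs along x at y = +-19.5 mm (8 mm wide, gap 31 mm) carry the shaft's collar; their tips at x = -27 mm turn up 7 mm. The shaft comes free when lifted over 10 mm and drawn out along -x, or lifted straight up 70 mm
- screwdriver: bystander: yellow-handled screwdriver, 220 mm, lying along x between the two work places
- wing_nut: bystander: brass wing nut, 56 mm, on the bench between the two work places
- mallet: bystander: rubber mallet, 272 mm, lying at the right
- caliper: bystander: slide caliper, 231 mm, lying at the left
- flat_brush: bystander: flat brush, 222 mm, lying at the left front
Things that resemble listed ones, but are neither listed nor needed, are in the scene too. Of the things that look like the hanger, the larger one is meant.

How it is judged:
On the way, in this order (a step that is already met when the one before it is completed fails the run):
1. the shaft is off the hanger, held by the gripper and at least 60 mm away from its hanging place (distance between shaft and fork above 0.06 m and contact force between shaft and hanger below 0.1 N and contact force between the fingers and shaft above 2 N), for 0.2 s.
2. the shaft stands upright in the bore with its key at least 5 mm down the keyway (horizontal distance between shaft and hub_face below 0.005 m and z of shaft in the frame of hub_face below 0.039 m and angle between shaft's own z axis and vertical below 0.1 rad and angle between the x axis of shaft and the x axis of pulley, either way round below 0.25 rad), for 0.1 s.
At the end, for the whole second after the job is handed in: The shaft stands in the pulley's bore, upright within 3.5 degrees and within 3 mm of its axis, key in the keyway, its collar within 2 mm of the hub's face, at rest, while the fingers still grip its tang (grasp point within 30 mm of the tang's middle) and the gripper holds it down against the spring (z of shaft in the frame of hub_face below 0.002 m and horizontal distance between shaft and hub_face below 0.003 m and angle between shaft's own z axis and vertical below 0.06 rad and angle between the x axis of shaft and the x axis of pulley, either way round below 0.25 rad and contact force between the fingers and shaft above 2 N and distance between the grasp point and tang below 0.03 m and linear speed of shaft below 0.01 m/s); the arm keeps its last pose, push and grip.
It fails at once if a bystander (screwdriver, wing nut, mallet, caliper or brush) is moved more than 30 mm (distance of any of screwdriver, wing_nut, mallet, caliper, flat_brush from where it was at the start of the episode above 0.03 m).
It also fails if it takes over 51 s, if anything falls off the work surface, if the arm or the gripper's body presses on something with over 40 N, if the wrist force passes 120 N, or if a joint passes its speed limit or range.

## Working session

There is one attempt and no reset: what is moved stays moved. The work goes in short steps, Python scripts to look and compute and a shell command to move; the robot and the scene stay as the last step left them, time stands still between calls to the robot, and variables do not carry over. Pictures are saved under pics/ and viewed, and the job is handed in when it is done.

```bash
mkdir -p pics; ls; cat > h.py <<'E'
import numpy as np, cv2
from scipy.spatial.transform import Rotation as Rn
from station import ctrl, imaging
def snap(name,fn):
    im=imaging.get_image(name); cv2.imwrite('pics/'+fn+'.png',im['color'][:,:,::-1]); np.savez('pics/'+fn+'.npz',K=im['intrinsics'],R=im['R'],t=im['t']); return im
def cal(fn):
    d=np.load('pics/'+fn+'.npz'); return d['K'],d['R'],d['t']
def P(fn):
    K,R,t=cal(fn); return K@np.c_[R,t]
def tri(obs): # [(fn,u,v),...]
    A=[]
    for fn,u,v in obs:
        p=P(fn); A+= [u*p[2]-p[0], v*p[2]-p[1]]
    A=np.array(A); A/=np.linalg.norm(A[:,:3],axis=1)[:,None]
    X=np.linalg.lstsq(A[:,:3],-A[:,3],rcond=None)[0]
    return X,[np.round(proj(fn,X)-[u,v],1) for fn,u,v in obs]
def proj(fn,X):
    x=P(fn)@np.r_[X,1]; return x[:2]/x[2]
def onz(fn,u,v,z):
    K,R,t=cal(fn); d=R.T@np.linalg.inv(K)@[u,v,1]; c=-R.T@t; return c+d*(z-c[2])/d[2]
def crop(fn,u,v,w,h,s,out):
    im=cv2.imread('pics/'+fn+'.png')[max(0,v):v+h,max(0,u):u+w]; cv2.imwrite('pics/'+out+'.png',cv2.resize(im,None,fx=s,fy=s,interpolation=cv2.INTER_CUBIC))
E
python3 - <<'E'
from h import *
for n in ['scene','top','wrist']:
    im=snap(n,n+'0'); print(n,im['intrinsics'][0,0],np.round(-im['R'].T@im['t'],3))
print(ctrl.get_obs())
E
```

```text
pics
scene 479.1624447289679 [-0.372 -0.621  0.642]
top 551.1674305621665 [0.264 0.027 1.538]
wrist 395.81783753783793 [0.155 0.61  0.371]
{'t': 0.15, 'q': array([ 1.07101429e+00,  5.32211724e-02,  1.61398644e+00, -1.08297792e-05,
        1.47598330e+00, -1.18971735e-01]), 'dq': array([ 0.00060845, -0.00295981, -0.00485208,  0.00126309, -0.00152624,
       -0.00041941]), 'effort': array([-4.63794618e-05, -3.94243848e+01, -3.70720482e+01, -1.52853077e-04,
        4.69575127e-03, -3.02594958e-05]), 'tool_pos': array([0.23204733, 0.57980397, 0.23033085]), 'tool_rot': array([-0.92507738,  1.36707898,  0.92385359]), 'contact_force': array([ 0.32999765, -0.60581725,  0.72773244]), 'wrist_torque': array([-0.00728689,  0.0148524 , -0.00542598]), 'opening': 0.08538279291422993}
```

View pics/scene0.png

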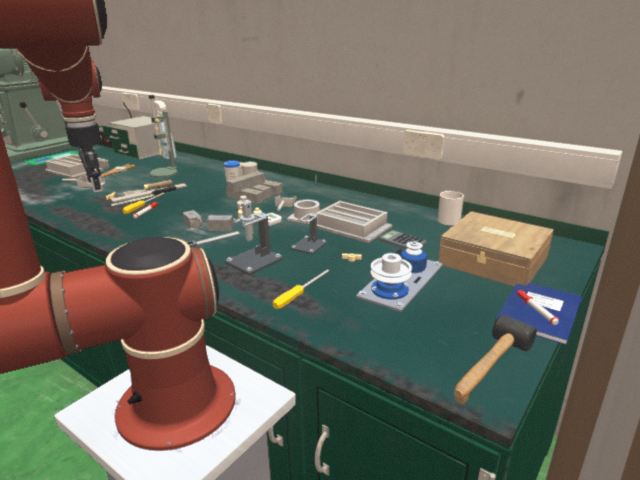

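View pics/top0.png

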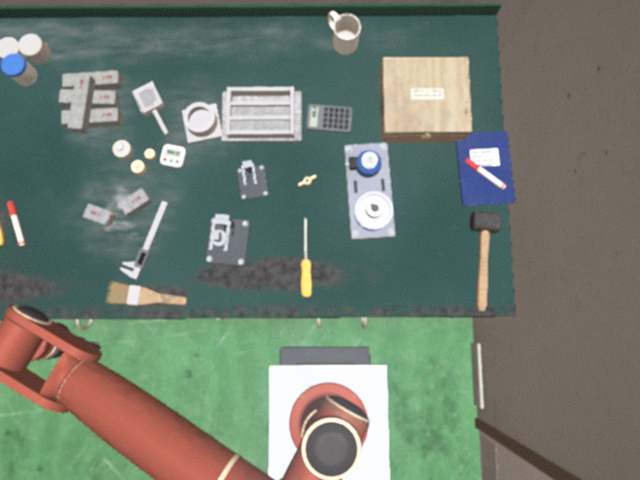

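View pics/wrist0.png

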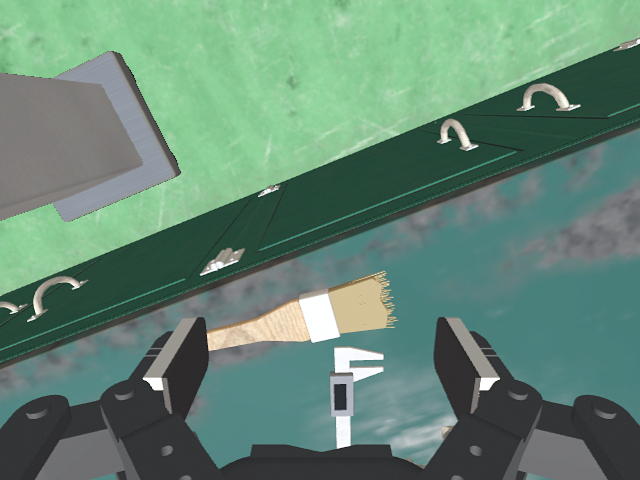

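```bash
python3 - <<'E'
from h import *
crop('top0',190,150,100,130,6,'c1'); crop('top0',330,130,80,120,5,'c2'); crop('scene0',215,190,120,90,6,'c3'); crop('scene0',350,230,100,85,6,'c4')
a=[cv2.imread(f'pics/c{i}.png') for i in (1,2)]
cv2.imwrite('pics/c12.png',np.hstack([a[0][:600],a[1][:600]])[:, :800])
E
```

```text
(no output)
```

View pics/c1.png

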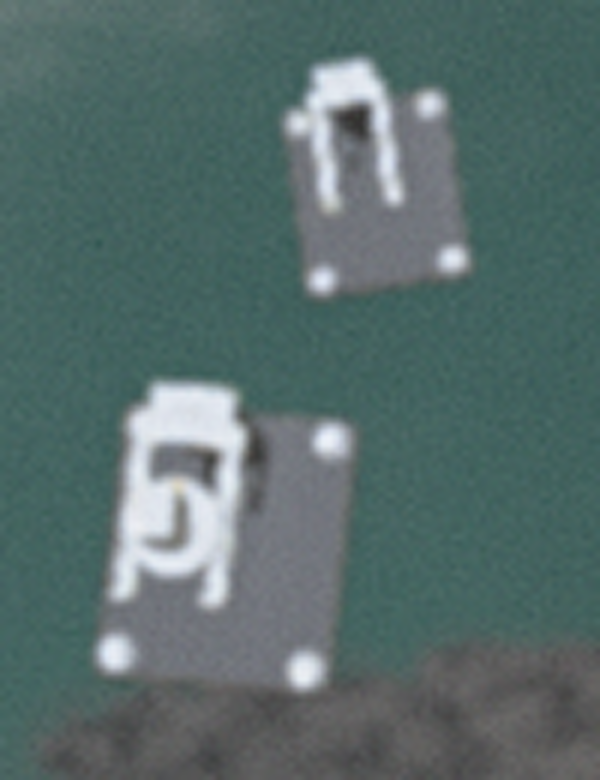

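View pics/c2.png

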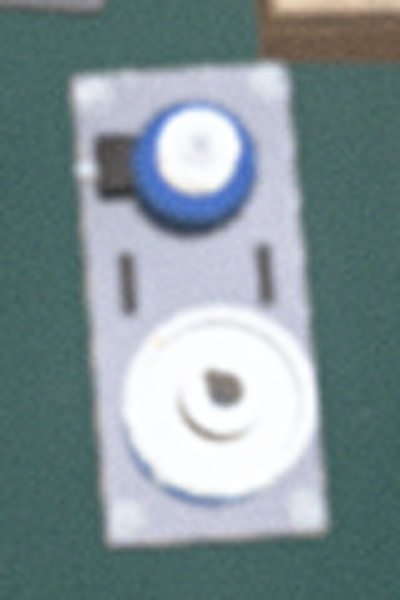

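View pics/c3.png

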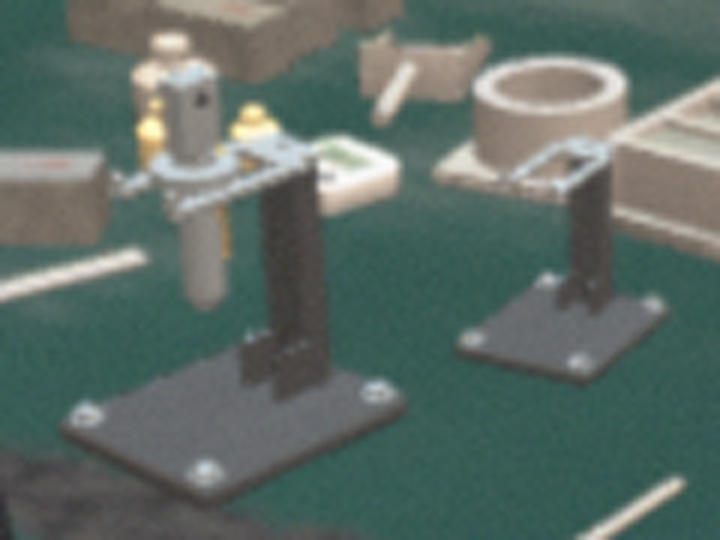

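View pics/c4.png

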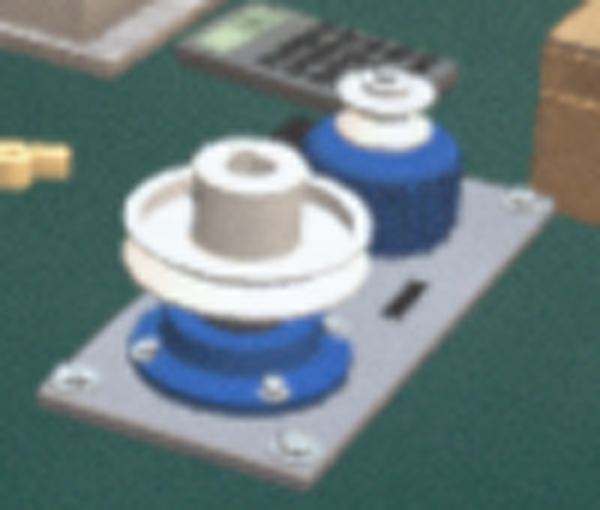

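```bash
python3 - <<'E'
from h import *
print('collar',tri([('scene0',247.5,217.5),('top0',219.2,238)]))
print('tangtop',tri([('scene0',246.7,203),('top0',215.5,236)]))
print('hub',tri([('scene0',391.7,257.5),('top0',375,207.6)]))
print(onz('top0',330+128/5,130+340/5,.078))
o=ctrl.get_obs(); R=Rn.from_rotvec(o['tool_rot']).as_matrix(); print(np.round(R,3))
d=np.load('pics/wrist0.npz'); print(np.round(d['R']@R,3), R.T@(-d['R'].T@d['t']-o['tool_pos']))
E
```

```text
collar (array([0.48062125, 0.27701284, 0.13909955]), [array([ 0., -0.]), array([-0.,  0.])])
tangtop (array([0.4804126 , 0.27754791, 0.18148636]), [array([-0.6,  0. ]), array([ 0.5, -0.5])])
hub (array([ 0.56563839, -0.12865985,  0.10019887]), [array([ 0.3, -0. ]), array([-0.2,  0.1])])
[ 0.59758684 -0.0795928   0.078     ]
[[-0.001 -0.928  0.372]
 [-0.001  0.372  0.928]
 [-1.     0.    -0.002]]
[[ 0.    -0.001  1.   ]
 [-0.316 -0.949 -0.001]
 [ 0.949 -0.316 -0.   ]] [-0.14045429  0.08246864 -0.0003307 ]
```

The larger hanger (top ~(220,237), scene ~(250,225)) carries the shaft. The look-alike, smaller and empty, is at top ~(252,182). So the larger one is the one meant. The measured heights fit: collar 0.139, tang top 0.181, hub 0.100. I'll go above it to look with the wrist camera.

```bash
python3 -m jog '[[[-0.06,-0.1,-0.06,0.15,-1],[-0.06,-0.343,-0.189,1.4,-1],[-0.06,-0.343,-0.189,1.4,-1],[-0.06,-0.343,-0.189,1.4,-1],[-0.06,-0.343,-0.189,1.4,-1],[-0.06,-0.343,-0.189,1.4,-1],[-0.06,-0.343,-0.189,1.4,-1],[-0.06,-0.343,-0.189,1.4,-1],[-0.06,-0.343,-0.189,1.4,-1],[-0.06,-0.343,-0.189,1.4,-1],[-0.06,-0.343,-0.189,1.4,-1],[-0.06,-0.343,-0.189,1.4,-1]]]'
python3 -m jog '[[[0,0,0,1.36,-1],[0,0,0,1.36,-1],[0,0,0,1.36,-1],[0,0,0,1.36,-1],[0,0,0,1.36,-1],[0,0,0,1.36,-1],[0,0,0,1.36,-1],[0,0,0,1.36,-1],[0,0,0,1.36,-1],[0,0,0,1.36,-1],[0,0,0,1.36,-1]]]'
cat >> h.py <<'E'
def st():
    o=ctrl.get_obs(); R=Rn.from_rotvec(o['tool_rot']).as_matrix()
    print('t',round(o['t'],2),'tcp',np.round(o['tool_pos'],4),'phi',round(np.degrees(np.arctan2(R[1,2],R[0,2])),2),'xax',np.round(R[:,0],4),'F',np.round(o['contact_force'],1),'M',np.round(o['wrist_torque'],2),'open',round(o['opening'],4),'q',np.round(o['q'],2)); return o,R
def to(xyz,phi=None): # needed shift and turn in tool axes
    o,R=st(); print('shift',np.round(R.T@(np.array(xyz)-o['tool_pos']),4), 'turn', None if phi is None else np.round((np.arctan2(R[1,2],R[0,2])-np.radians(phi)+np.pi)%(2*np.pi)-np.pi,3))
E
python3 - <<'E'
from h import *
st(); snap('wrist','w1')
E
```

```text
t: 1.35
tool_pos: [0.4801, 0.277, 0.2903]
tool_rot: [0.163, 1.566, -0.165]
contact_force: [0.1, 0.3, 0.6]
opening: 0.0852
t: 2.45
tool_pos: [0.4798, 0.2773, 0.2901]
tool_rot: [1.203, 1.212, -1.207]
contact_force: [0.2, 0.1, -0.4]
opening: 0.0855
t 2.45 tcp [0.4798 0.2773 0.2901] phi -89.65 xax [-0.0014 -0.0017 -1.    ] F [ 0.2  0.1 -0.4] M [0.04 0.04 0.02] open 0.0855 q [ 0.39 -0.14  1.71 -0.    1.58  1.95]
```

View pics/w1.png

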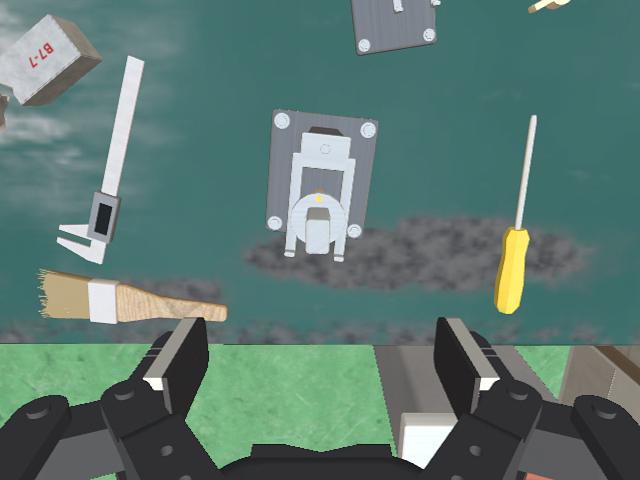

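```bash
python3 - <<'E'
from h import *
crop('w1',260,160,120,110,6,'c5')
E
```

```text
(no output)
```

View pics/c5.png

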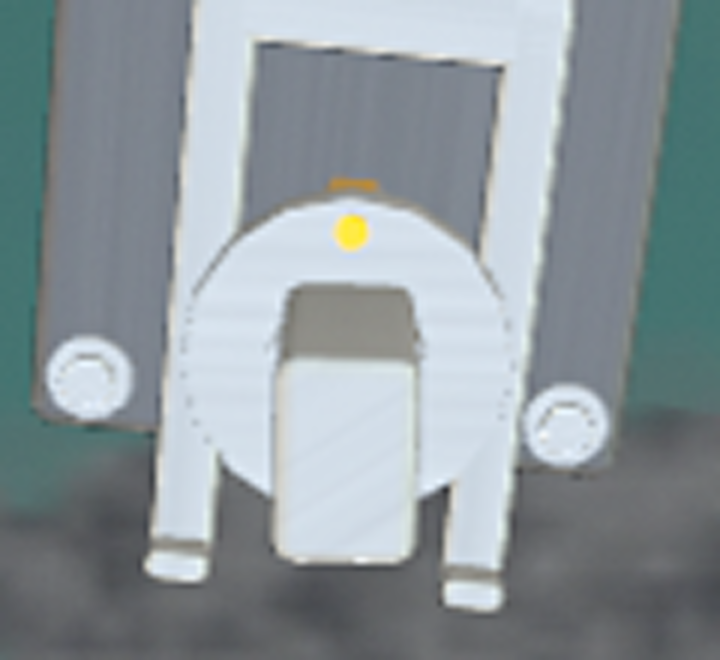

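```bash
python3 - <<'E'
from h import *
p=lambda a,b:(260+a/6,160+b/6)
print('tang top plane .186',onz('w1',*p(345,460),.186))
print('collar top plane .143',onz('w1',*p(349,350),.143))
print('dot',onz('w1',*p(351,232),.143))
c=[onz('w1',*p(*q),.186) for q in [(277,362),(415,360),(273,558),(413,562)]]
for a,b in [(2,0),(3,1),(1,0),(3,2)]:
    d=c[b]-c[a]; print('edge',np.linalg.norm(d),np.degrees(np.arctan2(d[1],d[0])))
print(tri([('w1',*p(345,460)),('top0',215.5,235.9),('scene0',246.7,203)]))
# fork prongs: tips
t=[onz('w1',*p(*q),.142) for q in [(178,545),(475,573)]]; print('tips',t)
E
```

```text
tang top plane .186 [0.48140663 0.2795475  0.186     ]
collar top plane .143 [0.48204231 0.27932318 0.143     ]
dot [0.49708911 0.27911852 0.143     ]
edge 0.022288609505142398 -1.5203168978434254
edge 0.02296876962496058 0.11764749126327012
edge 0.014727132315602501 91.11676589730801
edge 0.015368076606645768 88.5050852995827
(array([0.48051231, 0.27840338, 0.1813032 ]), [array([ 1.8, -0.9]), array([ 0.1, -0.4]), array([-0.8,  0. ])])
tips [array([0.45561383, 0.30134396, 0.142     ]), array([0.45191959, 0.26289946, 0.142     ])]
```

```bash
python3 - <<'E'
from h import *
to([.4816,.2795,.215],-90.7)
E
```

```text
t 2.5 tcp [0.4799 0.2772 0.2901] phi -89.68 xax [-0.0015 -0.0017 -1.    ] F [0.4 0.4 1. ] M [-0.05 -0.   -0.01] open 0.0854 q [ 0.39 -0.14  1.71 -0.    1.58  1.96]
shift [ 0.0751  0.0019 -0.0024] turn 0.018
```

```bash
python3 -m jog '[[[0.04,0.0019,-0.0024,0.018,-1],[0.075,0.0019,-0.0024,0.018,-1],[0.075,0.0019,-0.0024,0.018,-1],[0.075,0.0019,-0.0024,0.018,-1]]]'
python3 - <<'E'
from h import *
st(); snap('wrist','w2')
crop('w2',230,180,180,140,4,'c6')
E
```

```text
t: 2.9
tool_pos: [0.4814, 0.2794, 0.2151]
tool_rot: [1.215, 1.204, -1.22]
contact_force: [-0.1, 0.3, 0.3]
opening: 0.0855
t 2.9 tcp [0.4814 0.2794 0.2151] phi -90.64 xax [-0.0026 -0.0022 -1.    ] F [-0.1  0.3  0.3] M [ 0.03  0.03 -0.01] open 0.0855 q [ 0.39 -0.1   1.79 -0.    1.45  1.97]
```

View pics/c6.png

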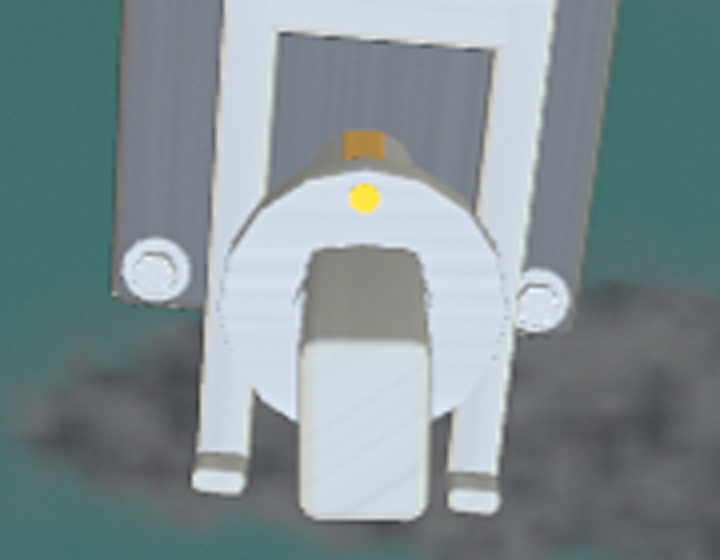

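```bash
python3 - <<'E'
from h import *
print(tri([('w1',317.5,236.7),('w2',321.1,287.5)]))
print('dot',tri([('w1',318.5,198.7),('w2',230+365/4,180+198/4)]))
print('collar',tri([('w1',318.2,218.3),('w2',230+363.5/4,180+300/4)]))
print(onz('w2',321.1,287.5,.186),onz('w2',230+365/4,180+198/4,.143))
to([.4814,.2792,.151],-90.7)
E
```

```text
(array([0.48006171, 0.27954695, 0.18189207]), [array([ 0., -0.]), array([-0.,  0.])])
dot (array([0.49606609, 0.27912959, 0.13844942]), [array([ 0., -0.]), array([-0.,  0.])])
collar (array([0.48174586, 0.27941318, 0.14181919]), [array([-0.1,  0. ]), array([ 0.2, -0. ])])
[0.48199797 0.27951088 0.186     ] [0.49744585 0.27912304 0.143     ]
t 2.95 tcp [0.4823 0.2798 0.2169] phi -90.65 xax [ 5.e-04 -9.e-04 -1.e+00] F [-0.   0.1  0.5] M [-0.02  0.02  0.  ] open 0.0852 q [ 0.39 -0.1   1.79 -0.    1.45  1.98]
shift [ 0.0659 -0.001   0.0006] turn 0.001
```

Both views agree within about 4 mm in height and 1 mm sideways. I'll descend and grip.

```bash
python3 -m jog '[[[0.03,0,0,0,-1],[0.055,0,0,0,-1],[0.065,0,0,0,-1],[0.065,0,0,0,-1],[0.065,0,0,0,-1]]]' 60
python3 -m jog '[[[0,0,0,0,0],[0,0,0,0,0.4],[0,0,0,0,1],[0,0,0,0,1],[0,0,0,0,1],[0,0,0,0,1],[0,0,0,0,1],[0,0,0,0,1]]]' 80
python3 - <<'E'
from h import *
st(); snap('wrist','w3')
E
```

```text
t: 3.45
tool_pos: [0.4835, 0.2802, 0.1541]
tool_rot: [1.219, 1.202, -1.215]
contact_force: [0.1, 0.4, -0.3]
opening: 0.0853
t: 4.25
tool_pos: [0.4837, 0.2802, 0.1544]
tool_rot: [1.219, 1.201, -1.215]
contact_force: [0.2, -0.8, 2.1]
opening: 0.0148
t 4.25 tcp [0.4837 0.2802 0.1544] phi -90.64 xax [ 3.7e-03  2.0e-04 -1.0e+00] F [ 0.2 -0.8  2.1] M [-0.14  0.04  0.05] open 0.0148 q [ 0.39 -0.05  1.84 -0.    1.34  1.97]
```

View pics/w3.png

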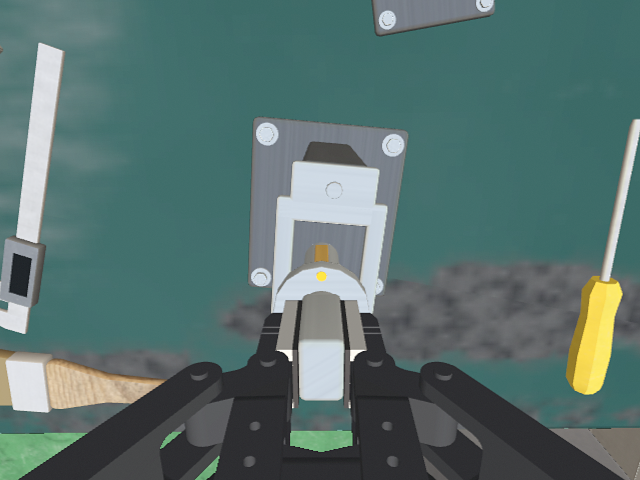

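```bash
python3 -m jog '[[[-0.02,0,0,0,1],[-0.05,0,0,0,1],[-0.1,0,0,0,1],[-0.1,0,0,0,1],[-0.1,0,0,0,1],[-0.1,0,0,0,1]]]'
python3 - <<'E'
from h import *
snap('wrist','w4'); snap('scene','s4'); to([.566,-.129,.255],-33)
crop('s4',200,150,130,100,6,'c7')
E
```

```text
t: 4.9
tool_pos: [0.4822, 0.2798, 0.2518]
tool_rot: [1.217, 1.203, -1.218]
contact_force: [-0.5, -0.0, -3.4]
opening: 0.0149
t 5.0 tcp [0.4821 0.2797 0.2514] phi -90.65 xax [-8.0e-04 -1.6e-03 -1.0e+00] F [-0.3 -0.5 -2.9] M [-0.03  0.01  0.03] open 0.015 q [ 0.39 -0.12  1.75 -0.    1.51  1.97]
shift [-0.003   0.0885  0.4077] turn -1.006
```

View pics/c7.png

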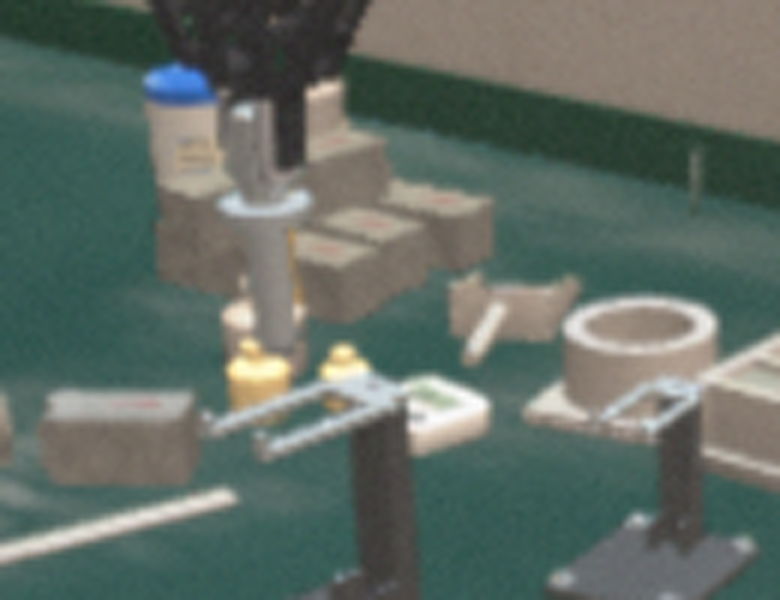

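View pics/w4.png

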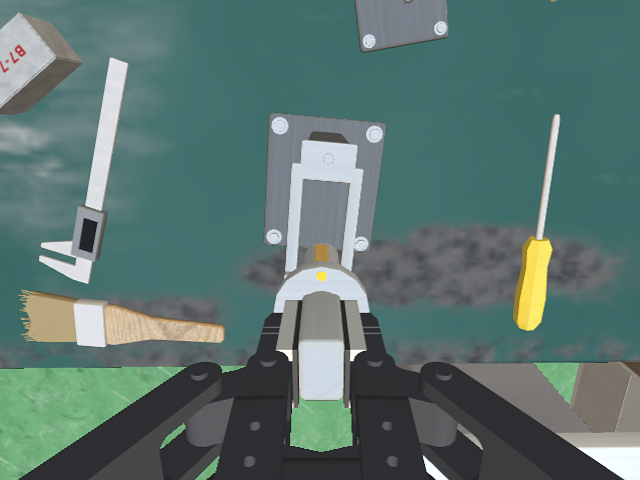

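```bash
python3 - <<'E'
from h import *
to([.517,-.204,.255],-33)
E
```

```text
t 5.0 tcp [0.4821 0.2797 0.2514] phi -90.65 xax [-8.0e-04 -1.6e-03 -1.0e+00] F [-0.3 -0.5 -2.9] M [-0.03  0.01  0.03] open 0.015 q [ 0.39 -0.12  1.75 -0.    1.51  1.97]
shift [-0.0029  0.0403  0.4833] turn -1.006
```

```bash
python3 -m jog '[[[-0.003,0.002,0.02,0,1],[-0.003,0.005,0.06,-0.1,1],[-0.003,0.01,0.1,-0.2,1],[-0.003,0.015,0.15,-0.35,1],[-0.003,0.02,0.2,-0.5,1],[-0.003,0.025,0.25,-0.62,1],[-0.003,0.03,0.3,-0.75,1],[-0.003,0.035,0.35,-0.85,1],[-0.003,0.038,0.4,-0.95,1],[-0.003,0.04,0.44,-1.0,1],[-0.003,0.04,0.47,-1.006,1],[-0.003,0.04,0.483,-1.006,1]]]'
python3 -m jog '[[[0,0,0,0,1],[0,0,0,0,1],[0,0,0,0,1]]]'
python3 - <<'E'
from h import *
st(); snap('wrist','w5')
E
```

```text
t: 6.2
tool_pos: [0.5155, -0.2073, 0.253]
tool_rot: [0.453, 1.526, -0.457]
contact_force: [-0.4, 0.2, -3.0]
opening: 0.0149
t: 6.5
tool_pos: [0.5154, -0.2057, 0.2522]
tool_rot: [0.453, 1.528, -0.455]
contact_force: [-0.2, -0.2, -2.8]
opening: 0.0148
t 6.5 tcp [ 0.5154 -0.2057  0.2522] phi -33.17 xax [-0.005  0.    -1.   ] F [-0.2 -0.2 -2.8] M [ 0.01 -0.07  0.01] open 0.0148 q [-0.51 -0.12  1.75 -0.    1.52  0.07]
```

View pics/w5.png

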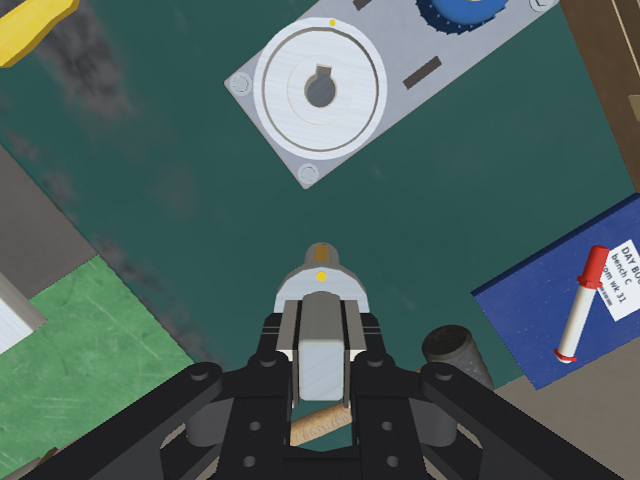

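```bash
python3 - <<'E'
from h import *
crop('w5',240,5,160,160,4,'c8'); crop('w5',270,235,100,80,6,'c9')
E
```

```text
(no output)
```

View pics/c8.png

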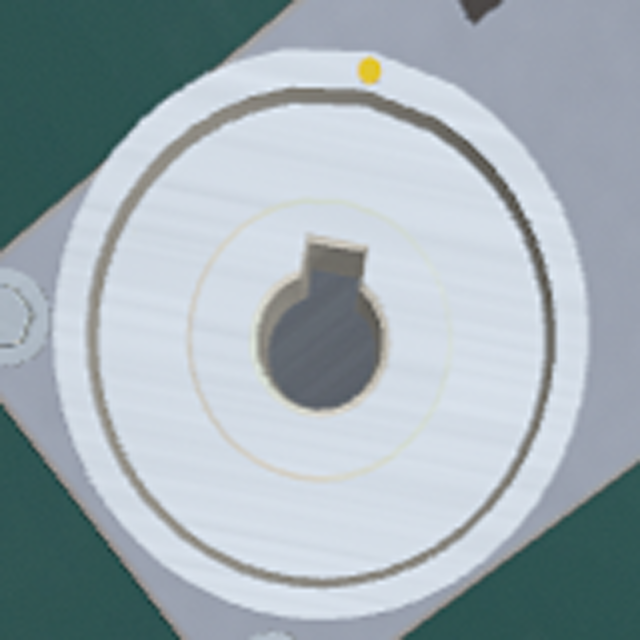

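View pics/c9.png

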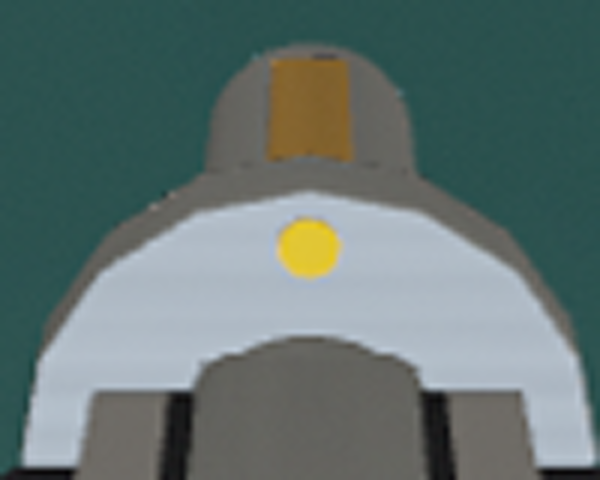

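```bash
cat >> h.py <<'E'
def toolpt(fn,u,v,xt,o): # point in tool frame at tool-x = xt
    R=Rn.from_rotvec(o['tool_rot']).as_matrix(); K,Rc,t=cal(fn); c=R.T@(-Rc.T@t-o['tool_pos']); d=R.T@Rc.T@np.linalg.inv(K)@[u,v,1]; return c+d*(xt-c[0])/d[0]
E
python3 - <<'E'
from h import *
o,R=st()
f=lambda a,b:(240+a/4,5+b/4)
h=onz('w5',*f(320,339),.103);b=onz('w5',*f(320.5,342),.103);k=onz('w5',*f(339,240),.103); dt=onz('w5',*f(370,71),.078)
hr=[onz('w5',*f(188,339),.103),onz('w5',*f(452,339),.103)]; print('hub dia',np.linalg.norm(hr[0]-hr[1]))
print('hub',h,'bore',b,'kw',k,np.linalg.norm((k-h)[:2]),'dot',dt,np.linalg.norm((dt-h)[:2]))
for q in (k,dt): print('yaw',np.degrees(np.arctan2(*(q-h)[1::-1])))
print('tri',tri([('w5',*f(320,340)),('scene0',391.7,257.5),('top0',375,207.6)]))
g=lambda a,b:(270+a/6,235+b/6)
print('dot tool',toolpt('w5',*g(309,248),.0114,o))
print('key top',toolpt('w5',*g(311,158),.0194+.008,o),'key foot',toolpt('w5',*g(311,60),.0194+.044,o))
e=[toolpt('w5',*g(a,60),.0194+.044,o) for a in (272,350)];print('key w',e[0]-e[1])
E
```

```text
t 6.55 tcp [ 0.5156 -0.2057  0.2526] phi -33.15 xax [-4.4e-03 -5.0e-04 -1.0e+00] F [ 0.7  0.3 -3.2] M [-0.01 -0.03 -0.01] open 0.0149 q [-0.51 -0.12  1.75 -0.    1.52  0.07]
hub dia 0.045130660236568865
hub [ 0.56447011 -0.12646649  0.103     ] bore [ 0.56427851 -0.12691434  0.103     ] kw [ 0.57565569 -0.11523301  0.103     ] 0.01585271120474105 dot [ 0.59659299 -0.09334124  0.078     ] 0.04614285076390591
yaw 45.12241551980602
yaw 45.88013405131169
tri (array([ 0.56513825, -0.12796046,  0.10050506]), [array([2. , 1.3]), array([-0.1, -0.2]), array([-0.4,  0.3])])
dot tool [ 0.0114      0.01485006 -0.00102345]
key top [ 0.0274      0.01529936 -0.00085943] key foot [ 0.0634      0.01078313 -0.00080674]
key w [ 0.00000000e+00  9.16203229e-06 -7.07041661e-03]
```

```bash
python3 - <<'E'
from h import *
o,R=st()
def pr(y,x,z=-.0009): return np.round(proj('w5',o['tool_pos']+R@np.array([x,y,z])),1)
print('foot',pr(.0135,.0634),'dot',pr(.015,.0114),'collar rim',pr(.021,.0114),pr(.021,.0194),'end',pr(.0065,.0844),pr(.01,.0774))
g=lambda a,b:np.round((270+a/6,235+b/6),1)
print('obs foot',g(311,60),'dot',g(309,248),'rim',g(309,192),g(309,157),'end',g(311,44))
E
for f in w3 w4; do python3 - <<E
from h import *
crop('$f',270,235,100,80,4,'d$f')
E
done
python3 - <<'E'
import cv2,numpy as np
cv2.imwrite('pics/d34.png',np.hstack([cv2.imread(f'pics/d{f}.png') for f in('w3','w4')]))
E
```

```text
t 6.55 tcp [ 0.5156 -0.2057  0.2526] phi -33.15 xax [-4.4e-03 -5.0e-04 -1.0e+00] F [ 0.7  0.3 -3.2] M [-0.01 -0.03 -0.01] open 0.0149 q [-0.51 -0.12  1.75 -0.    1.52  0.07]
foot [321.7 240.3] dot [321.8 276. ] collar rim [321.8 262.6] [321.8 255.7] end [321.6 240.4] [321.6 238.4]
obs foot [321.8 245. ] dot [321.5 276.3] rim [321.5 267. ] [321.5 261.2] end [321.8 242.3]
```

View pics/d34.png

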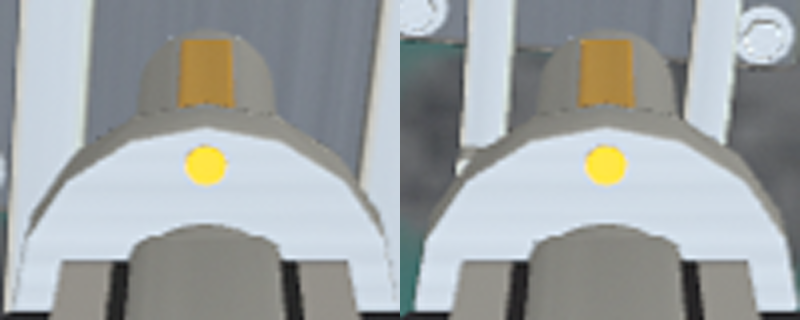

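```bash
python3 - <<'E'
from h import *
to([.5668,-.1255,.21],-44.5)
E
```

```text
t 6.55 tcp [ 0.5156 -0.2057  0.2526] phi -33.15 xax [-4.4e-03 -5.0e-04 -1.0e+00] F [ 0.7  0.3 -3.2] M [-0.01 -0.03 -0.01] open 0.0149 q [-0.51 -0.12  1.75 -0.    1.52  0.07]
shift [ 0.0423  0.0953 -0.0008] turn 0.198
```

```bash
python3 -m jog '[[[0,0.03,0,0.05,1],[0,0.06,0,0.12,1],[0,0.09,-0.0008,0.198,1],[0.02,0.0953,-0.0008,0.198,1],[0.042,0.0953,-0.0008,0.198,1],[0.042,0.0953,-0.0008,0.198,1],[0.042,0.0953,-0.0008,0.198,1],[0.042,0.0953,-0.0008,0.198,1]]]'
python3 - <<'E'
from h import *
snap('wrist','w6');snap('scene','s6'); to([.5668,-.1255,.2],-44.5)
crop('s6',340,180,120,130,4,'e1');crop('w6',240,180,160,130,3,'e2')
a=cv2.imread('pics/e1.png')[:390];b=cv2.imread('pics/e2.png');b=cv2.copyMakeBorder(b,0,a.shape[0]-b.shape[0],0,0,0) if b.shape[0]<a.shape[0] else b[:a.shape[0]]
cv2.imwrite('pics/e12.png',np.hstack([a,b])[:,:960])
E
```

```text
t: 7.35
tool_pos: [0.5675, -0.1254, 0.212]
tool_rot: [0.605, 1.486, -0.608]
contact_force: [-0.2, -0.5, -2.4]
opening: 0.0149
t 7.45 tcp [ 0.5675 -0.1258  0.2122] phi -44.5 xax [-0.0017 -0.0014 -1.    ] F [-0.2 -1.  -3. ] M [ 0.02 -0.01  0.02] open 0.0148 q [-0.35 -0.04  1.74 -0.    1.44  0.43]
shift [ 0.0122 -0.0003 -0.0007] turn 0.0
```

View pics/w6.png

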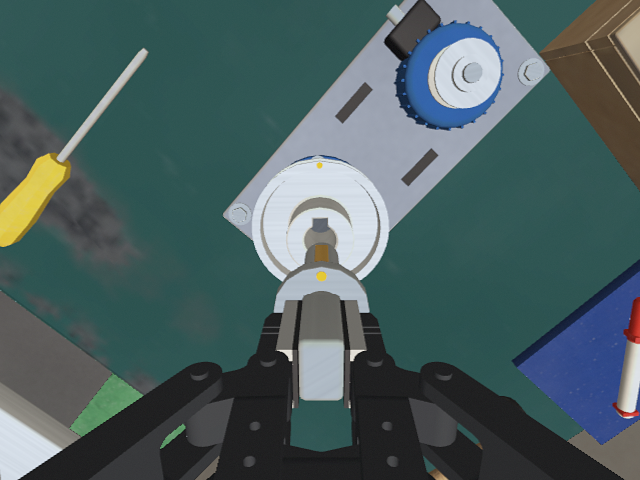

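View pics/e1.png

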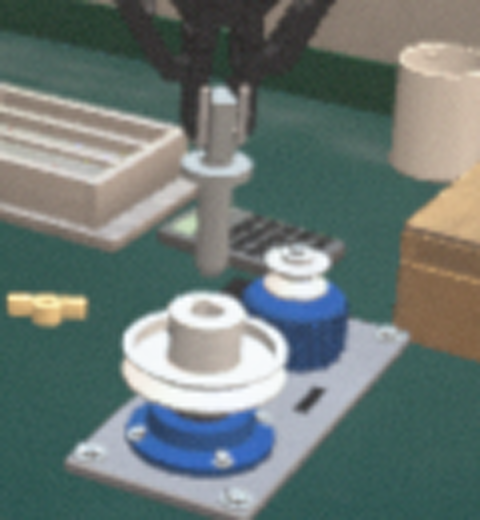

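```bash
python3 - <<'E'
from h import *
crop('w6',245,150,150,140,5,'e3')
E
```

```text
(no output)
```

View pics/e3.png

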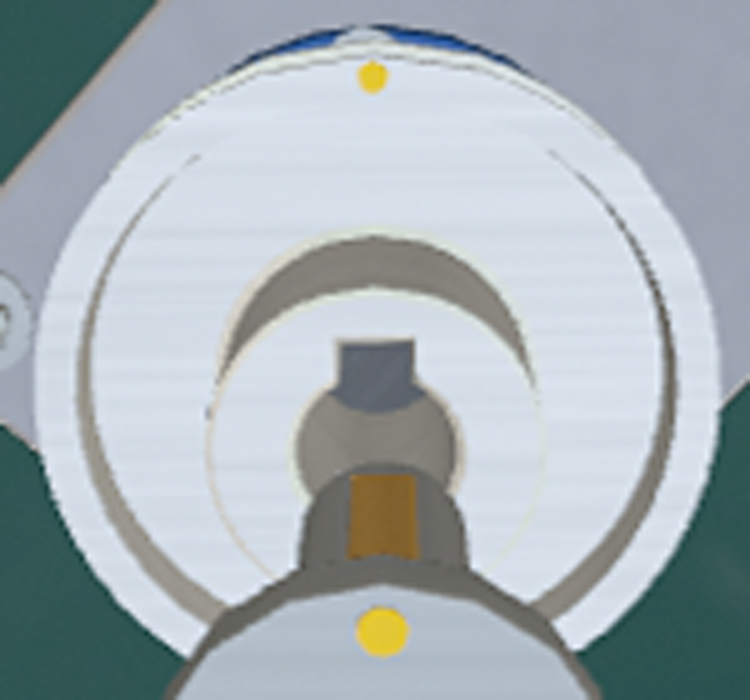

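```bash
python3 - <<'E'
from h import *
o,R=st(); xt=o['tool_pos'][2]-.103
f=lambda a,b:(245+a/5,150+b/5)
for n,q,e in [('hubtop',(377,290),23),('hubL',(208,440),0),('hubR',(546,440),0),('kwwall',(375,340),15.5),('boreL',(294,445),0),('boreR',(463,445),0)]:
    p=toolpt('w6',*f(*q),xt,o)*1000; print(n,np.round(p,1),'axis y',round(p[1]-e,1))
print('key foot',toolpt('w6',*f(384,475),.0634,o)*1000,'dot',toolpt('w6',*f(383,632),.0114,o)*1000)
E
```

```text
t 7.45 tcp [ 0.5675 -0.1258  0.2122] phi -44.5 xax [-0.0017 -0.0014 -1.    ] F [-0.2 -1.  -3. ] M [ 0.02 -0.01  0.02] open 0.0148 q [-0.35 -0.04  1.74 -0.    1.44  0.43]
hubtop [109.2  20.4  -1.7] axis y -2.6
hubL [109.2  -0.  -24.1] axis y -0.0
hubR [109.2  -0.   20.7] axis y -0.0
kwwall [109.2  13.7  -2. ] axis y -1.8
boreL [109.2  -0.7 -12.7] axis y -0.7
boreR [109.2  -0.7   9.7] axis y -0.7
key foot [63.4        10.78809264 -0.86503411] dot [11.4        14.82003388 -1.04408174]
```

```bash
python3 -m jog '[[[0,0.0003,-0.0008,0,1],[0.01,0.0003,-0.0008,0,1],[0.02,0.0003,-0.0008,0,1],[0.025,0.0003,-0.0008,0,1],[0.03,0.0003,-0.0008,0,1],[0.035,0.0003,-0.0008,0,1],[0.038,0.0003,-0.0008,0,1],[0.038,0.0003,-0.0008,0,1]]]'
python3 - <<'E'
from h import *
st();snap('wrist','w7')
crop('w7',245,150,150,140,5,'e4')
E
```

```text
t: 8.25
tool_pos: [0.5668, -0.125, 0.1735]
tool_rot: [0.606, 1.486, -0.609]
contact_force: [-0.1, 0.3, -2.1]
opening: 0.0145
t 8.25 tcp [ 0.5668 -0.125   0.1735] phi -44.5 xax [-0.0027 -0.0011 -1.    ] F [-0.1  0.3 -2.1] M [0.03 0.01 0.05] open 0.0145 q [-0.34 -0.01  1.77 -0.    1.38  0.43]
```

View pics/e4.png

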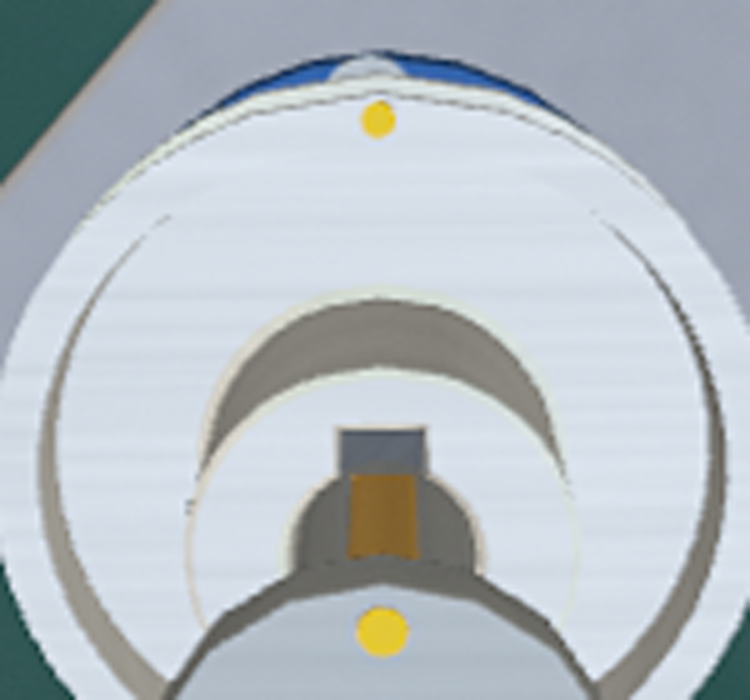

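```bash
python3 -m jog '[[[0.005,0,0,0,1],[0.01,0,0,0,1],[0.014,0,0,0,1],[0.018,0,0,0,1],[0.018,0,0,0,1]]]'
python3 - <<'E'
from h import *
st()
E
```

```text
t: 8.8
tool_pos: [0.5665, -0.1249, 0.1549]
tool_rot: [0.606, 1.487, -0.609]
contact_force: [-0.2, 0.2, -1.9]
opening: 0.0146
t 8.8 tcp [ 0.5665 -0.1249  0.1549] phi -44.49 xax [-3.6e-03 -8.0e-04 -1.0e+00] F [-0.2  0.2 -1.9] M [-0.   -0.02 -0.04] open 0.0146 q [-0.34  0.01  1.79 -0.    1.35  0.43]
```

Key is about 11 mm down the keyway with no resistance. I'll continue to the spring.

```bash
python3 -m jog '[[[0.006,0,0,0,1],[0.012,0,0,0,1],[0.018,0,0,0,1],[0.024,0,0,0,1],[0.024,0,0,0,1]]]' 100
python3 - <<'E'
from h import *
st()
E
python3 -m jog '[[[0.003,0,0,0,1],[0.005,0,0,0,1],[0.007,0,0,0,1],[0.007,0,0,0,1],[0.007,0,0,0,1]]]'
python3 - <<'E'
from h import *
st();snap('wrist','w8');snap('scene','s8')
crop('w8',230,150,180,140,4,'e5');crop('s8',340,180,120,130,4,'e6')
E
```

```text
t: 9.3
tool_pos: [0.5664, -0.1249, 0.1306]
tool_rot: [0.606, 1.488, -0.609]
contact_force: [0.9, -1.2, -1.5]
opening: 0.0144
t 9.3 tcp [ 0.5664 -0.1249  0.1306] phi -44.5 xax [-3.8e-03 -6.0e-04 -1.0e+00] F [ 0.9 -1.2 -1.5] M [-0.03 -0.06 -0.01] open 0.0144 q [-0.34  0.03  1.81 -0.    1.31  0.43]
t: 9.8
tool_pos: [0.567, -0.1251, 0.1254]
tool_rot: [0.606, 1.486, -0.609]
contact_force: [-2.6, 1.3, 7.4]
opening: 0.0147
t 9.8 tcp [ 0.567  -0.1251  0.1254] phi -44.49 xax [-0.0025 -0.001  -1.    ] F [-2.6  1.3  7.4] M [0.31 0.68 0.04] open 0.0147 q [-0.34  0.04  1.81 -0.    1.3   0.43]
```

View pics/e5.png

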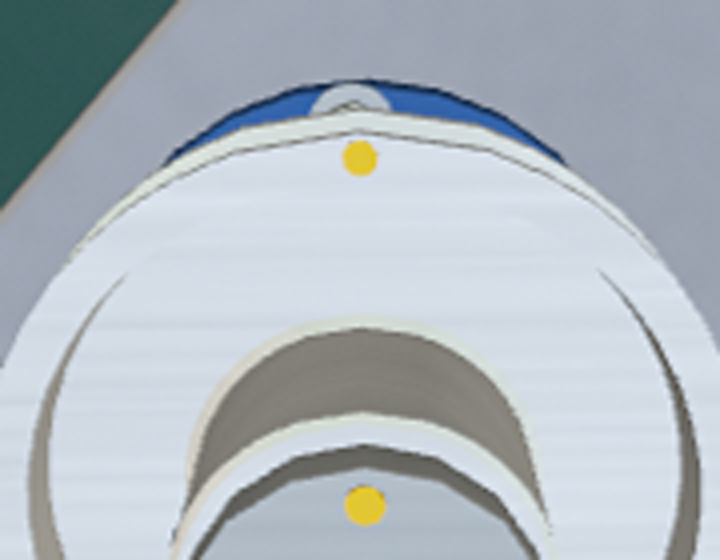

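View pics/e6.png

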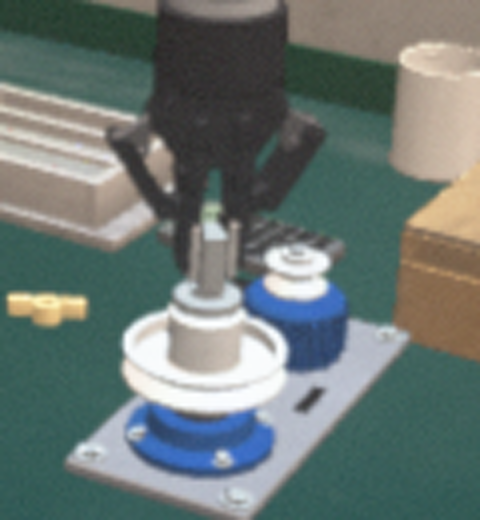

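```bash
python3 -m jog '[[[0.003,0,0,0,1],[0.005,0,0,0,1],[0.006,0,0,0,1],[0.006,0,0,0,1],[0.006,0,0,0,1]]]'
python3 - <<'E'
from h import *
st()
E
```

```text
t: 10.4
tool_pos: [0.5673, -0.1251, 0.1225]
tool_rot: [0.605, 1.486, -0.609]
contact_force: [-5.6, 2.2, 12.8]
opening: 0.0141
t 10.4 tcp [ 0.5673 -0.1251  0.1225] phi -44.48 xax [-0.0026 -0.0011 -1.    ] F [-5.6  2.2 12.8] M [ 0.55  1.55 -0.  ] open 0.0141 q [-0.34  0.04  1.81 -0.    1.29  0.43]
```

```bash
python3 -m jog '[[[0.004,0,-0.0005,0,1],[0.006,-0.0004,-0.001,0,1],[0.007,-0.0004,-0.001,0,1],[0.007,-0.0004,-0.001,0,1],[0.007,-0.0004,-0.001,0,1]]]'
python3 - <<'E'
from h import *
st();snap('wrist','w9');snap('scene','s9')
crop('w9',230,150,180,140,4,'e7');crop('s9',370,230,50,60,10,'e8')
E
```

```text
t: 10.9
tool_pos: [0.5674, -0.1251, 0.1224]
tool_rot: [0.605, 1.485, -0.609]
contact_force: [-13.8, 3.6, 27.3]
opening: 0.0146
t 10.9 tcp [ 0.5674 -0.1251  0.1224] phi -44.46 xax [-0.0014 -0.0021 -1.    ] F [-13.8   3.6  27.3] M [ 0.93  2.76 -0.03] open 0.0146 q [-0.34  0.04  1.81 -0.    1.29  0.43]
```

View pics/e7.png

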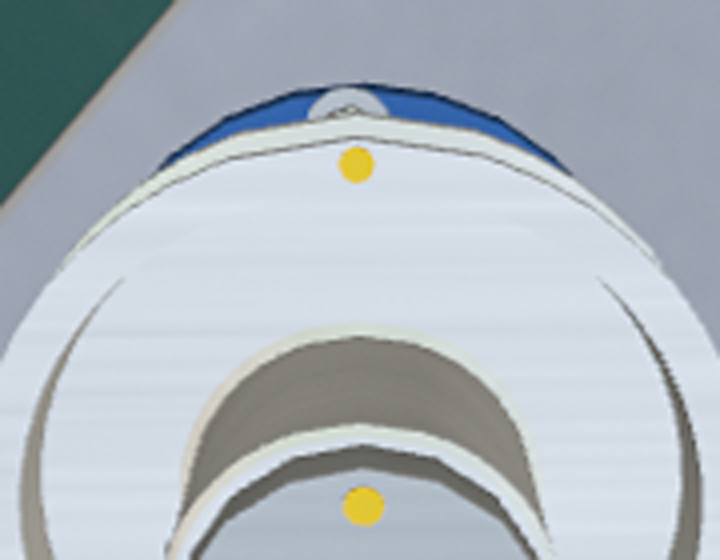

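View pics/e8.png

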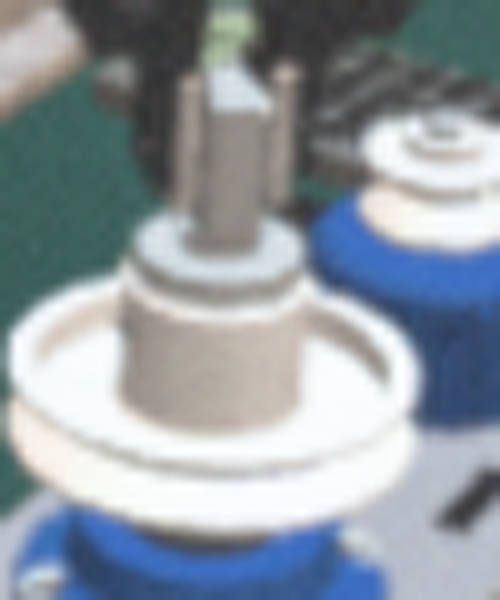

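```bash
python3 -m jog '[[[0.005,-0.0005,-0.0005,0,1],[0.005,-0.001,-0.001,0,1],[0.005,-0.001,-0.001,0,1],[0.005,-0.001,-0.001,0,1],[0.005,-0.001,-0.001,0,1],[0.005,-0.001,-0.001,0,1]]]'
python3 - <<'E'
from h import *
st();snap('wrist','w10');st()
crop('w10',230,150,180,140,4,'e9')
E
```

```text
t: 11.6
tool_pos: [0.5673, -0.1252, 0.1224]
tool_rot: [0.605, 1.483, -0.608]
contact_force: [-8.3, 3.4, 18.7]
opening: 0.0144
t 11.6 tcp [ 0.5673 -0.1252  0.1224] phi -44.45 xax [ 9.0e-04 -2.2e-03 -1.0e+00] F [-8.3  3.4 18.7] M [0.78 1.82 0.05] open 0.0144 q [-0.34  0.04  1.81 -0.    1.29  0.43]
t 11.65 tcp [ 0.5673 -0.1252  0.1224] phi -44.45 xax [ 8.0e-04 -2.2e-03 -1.0e+00] F [-7.2  3.4 19.3] M [ 0.83  1.81 -0.02] open 0.0144 q [-0.34  0.04  1.81 -0.    1.29  0.43]
```

View pics/e9.png

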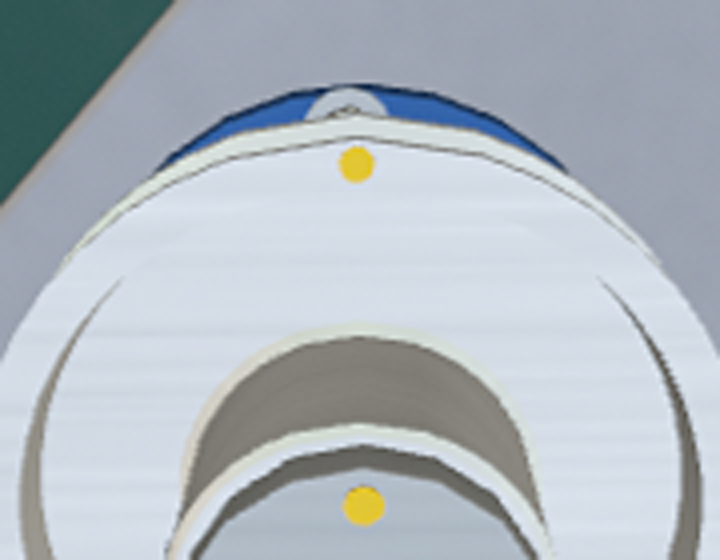

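```bash
python3 -c "
from h import *
ctrl.finish_job(); st()"
```

```text
the job is handed in; nothing more can be done
the job is handed in; nothing more can be done
```

The shaft is in the pulley's bore with its key in the keyway and its collar down on the hub. I handed the job in at about 11.7 s with the fingers still gripping the tang and pressing down.

I lifted the shaft off the larger hanger by its tang and turned it about 46° to match the keyway. It went into the bore and then met the spring, with nothing catching on the way.

**Last checks:**
- **Seated:** TCP height was 0.1224 m, which puts the collar's underside at about 0.103 m, level with the hub face. Raising the push from about 16 to 30 N did not move it further, so the collar is resting on the hub.
- **Hold:** I handed in with about 21 N of downward push against the spring's 13 N. The last two readings, 0.05 s apart, showed no movement.
- **Grip and key:** the collar dot stayed at the same spot in the wrist view and the opening stayed near 14.5 mm, so the shaft had not slipped. The key lined up with the keyway within about 1°.

**Disagreements:**
- A sideways load of about 8 N remained on the wrist.
- The shaft may have tilted about 1° in the grip, as judged from the wrist view before insertion.
- Camera heights came out 1–5 mm below the stated ones, so I used the stated heights for the final depth.

The moves passed clear of the bystanders. I did not check their positions again at the end.

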